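Unlock the slide dock and lift out the slide cassette by its side catches

TASK

Take the slide cassette out of its dock: first flip the red-knobbed cam lever all the way over to its other side, which draws the locking bolt out of the cassette, then pinch the cassette's two blue side catches together and lift it out of the dock. Finish while holding it: still, upright, catches pinched in, its underside at least 5 cm above the top of the dock and the lever left over. Leave the other things on the bench undisturbed.

Things in the scene. Friction and masses are not known exactly. Their poses are not given: they have to be found in the camera images.
- dock: White and grey docking unit fixed to the bench, black base plate 160 (x) x 88 (y) x 8; origin at the centre of its underside, z up; its place and yaw vary. The white walls' top rim, the dock's top, is at z = 38. Over x -75 to -37 stands a grey bolt housing, 46 wide (y), top at z = 67; the cam lever swings in front of it at x = -86. The pocket for the cassette is in the +x part.
- pocket (a point): Centre of the floor of the dock's pocket, at dock (25, 0, 8). The pocket is 93 (x) x 43 (y) at the rim and 30 deep.
- bolt_tip (a point): Tip of the steel locking bolt (14 wide, 8 thick, at dock z = 48), which comes out of the housing toward dock +x, 8 into a slot in the cassette's end, and holds the cassette down until the lever is over.
- cassette: Grey open-topped cassette of glass slides, 90 (x) x 40 (y) x 80 high, about 0.2 kg; origin at the centre of its underside, on the pocket's floor while docked, axes parallel to the dock's. It has 1.5 clearance all round. On each long side (+y, -y) is a blue catch whose toe hooks 4 under a lip of the dock and lets go when its button is pushed in 4 or more.
- catch_left (a joint): How far the catch on the cassette's +y side is pushed in, m: 0 out (hooked), 0.007 flush with the side; spring 900 N/m (about 6 N flush).
- catch_right (a joint): The same for the catch on the cassette's -y side.
- button_left (a point): Centre of the outer face of the blue button on the cassette's +y side (moves in with it), at cassette (0, 27, 63) when out. Each button is 16 (x) x 18 (z) and stands 7 proud: 54 over both. The sides round them are flat, so fingers that squeeze the buttons flush stop on the 40 wide body.
- button_right (a point): Centre of the outer face of the blue button on the cassette's -y side.
- cam_lever (a joint): Angle of the cam lever, rad, about the dock's x axis: near 0 (locked) it leans 0.75 rad from upright to the dock's +y side, at 1.5 (fully over, its stop) 0.75 rad to the -y side. It moves the bolt with it (14.7 mm at 1.5; the bolt clears the cassette from about 1). Stiff hinge of about 0.08 N m, stays where it is left.
- lever_knob (a point): Centre of the red ball knob, 18 across, at the lever's end, 60 from the pivot on an 8 thick steel bar; the pivot lies at dock (-86, 0, 48), so the knob's centre is at z = 92 at either end of its swing and 108 at the middle.
- jar_yellow: specimen jar with yellow screw lid, 51x51x79; a bystander; origin at the centre of its underside
- petri_dish: 60 mm round dish with tan content, 16 high; a bystander; origin at the centre of its underside
- cap_tube: clear tube with blue cap standing upright, 34x34x114; a bystander; origin at the centre of its underside
- timer: small white digital bench timer lying flat, 64x68x18; a bystander; origin at the centre of its underside
- slide_box: slide mailer, white with lime lid, standing, 15x30x55; a bystander; origin at the centre of its underside
- tape_lime: roll of lime tape lying flat, 58x58x18; a bystander; origin at the centre of its underside
There are look-alikes about, which are no part of the job. Several things have the shape of the cassette; the one meant has the colours described above.

How it is judged:
By the outcome, as a careful person would: the job done as asked, in the order asked, and still so for the second after the job is handed in, while the arm keeps its last pose, push and grip.
It also fails if it takes over 48 s, if anything falls off the work surface, if the arm or the gripper's body presses on something with over 40 N, if the wrist force passes 120 N, or if a joint passes its speed limit or range.

ROBOT

A 6-joint arm with a two-finger parallel gripper is mounted at the origin on a cart in front of the work surface, level with it; the furniture and walls round the work are solid. World frame = base frame: x ahead of the robot, y to its left, z up, the work surface at z = 0. Lengths are in m, angles in rad, forces in N, time in s.
With the tool pointing down it reaches from about 0.325 to 0.75 m from the base axis. Payload 7.6 kg.
Tool frame: the origin (TCP) lies at the very end of the fingers, on their centre line; the grasp point (between the pads) lies 19 mm behind it (env.hold_point_z is the distance from the TCP to the grasp point, in m); z points along the fingers, y is the line along which they close (so a half turn about z gives the same grasp; the last joint's range is limited). The gripper opens to 85 mm and grips with 20 to 120 N. Pads are 22 mm wide; open, the fingers measure 114 mm over their backs; the gripper's body (76 mm by 85 mm) begins 54 mm behind the grasp point. The pads swing forward as they close: fully open they stand 13 mm farther back than shut.
Start: joints at [-1.231, 0.052, 1.401, -0, 1.689, -0.07], TCP at [0.209, -0.482, 0.231] pointing down, gripper open.
Joint ranges: [-2.9, 2.9], [-0.91, 2.17], [0.12, 2.37], [-1.06, 4.2], [0.26, 2.73], [-2.93, 2.93]. Speed limits (rad/s): [2.57, 2.57, 3.01, 3.14, 3.14, 3.14].

INTERFACE

Orientations are given as a unit quaternion [w, x, y, z].
In Python, from cell import status, viewer, job_done, env gives the robot as it stands.
- The arm moves only by the tool jog_arm, never from a script. Its argument "rows" is a list of rows, each an object of numbers: "rx", "ry", "rz": the turn, a rotation vector about the tool's x, y, z normalised to -1 to 1, where 1 is 30 degrees; "x", "y", "z": the shift along the tool's x, y, z normalised to -1 to 1, where 1 is 1 m; "grip": the closure, from -1 (fully open) to 1 (shut). A call has exactly 5 rows; each row is the pose to reach, as a shift and turn from the pose commanded when the call began, along the tool's axes at that moment; what a row does not reach only later rows make up. A row lasts 1/10 s, in which the tool goes at most 50 mm and 8.59 degrees, less where a joint would pass 70% of its speed; a pose out of reach is approached as far as the arm can. A call with a number of a shift or a turn outside -1 to 1 is refused whole. A call with a gripper value outside its range is refused whole. The fingers move at their own pace and stop on an object; "grip_force" is the grip in N (left out, the last holds). Time passes only in rows, so rows that repeat a pose let the fingers close, or fill a call up. It gives the time, the measured TCP pose, the force, the opening and the grip force at its end, in the units of the state.
- status.sense(): the state, without advancing time (a new reading comes with each control period).
- viewer.grab_frame(name): name is "side" or "top"; returns (picture, depth): 420x560x3 uint8, blue, green, red; 420x560 float32, m along the optical axis (not along the pixel's ray), 0 where there is no reading.
- viewer.calibration(name): a dict with "fovy" (degrees; the focal length in pixels is half the picture's height over the tangent of half this angle, whatever the lens; pixels are square), "cx", "cy" (the principal point, pixels), "dist" ([k1, k2, p1, p2, k3] as OpenCV has them; the pictures are not rectified), "extrinsics" (4x4, takes a point from world to camera coordinates). Camera axes: x right, y down, z forward; pixel columns grow to the right and rows downward; lengths in m; the calibration is good to about 2 mm. A picture is of the moment at which its call begins. calibration takes no time and is no camera call.
- job_done(): hands the job in; it is judged then, once.
The state is a dict: "t": time; "q": joint angles; "dq": joint speeds; "joint_efforts": joint torques, N m; "eef_pos": TCP position; "tcp_rot": TCP orientation; "ft_force": force on the tool from outside, world axes, zero at the start; "ft_torque": the same for the moment, N m; "opening": finger opening in m; "grip_force": force on a finger pad.
Only numpy, scipy, OpenCV 4.12 (cv2) and the standard library are available. Lean on these libraries where they do the work, as an engineer would, in place of code of your own. Each camera call takes 0.05 s, during which the arm holds its last target. There are 200 camera calls.

## Working session

There is one attempt and no reset: what is moved stays moved. The work goes in short steps, Python scripts to look and compute and a tool call to move; the robot and the scene stay as the last step left them, time stands still between calls to the robot, and variables do not carry over. Pictures are saved under pics/ and viewed, at most 10 in all, crops included, and the job is handed in when it is done.

Besides the shell and the picture viewer there is one more tool, called after "Request:" as name(argument=value, ...), one argument or row to a line, values as JSON. jog_arm: Moves the arm, as the interface text tells. Scaled input: -1 to 1 covers 1 m each way for a shift and 30 degrees each way for a turn. Its arguments: {"type":"object","properties":{"rows":{"type":"array"},"grip_force":{"type":"number"}},"required":["rows"]}

```bash
mkdir -p pics; cat > h.py <<'E'
import numpy as np, cv2
from cell import status, viewer, job_done, env
def cal(n):
    c=viewer.calibration(n); f=210/np.tan(np.radians(c["fovy"])/2)
    K=np.array([[f,0,c["cx"]],[0,f,c["cy"]],[0,0,1]]); return K,np.array(c["dist"],float),np.array(c["extrinsics"])
def cloud(n,d):
    K,D,E=cal(n); v,u=np.mgrid[:420,:560]
    p=cv2.undistortPoints(np.stack([u,v],-1).reshape(-1,1,2).astype(np.float64),K,D).reshape(420,560,2)
    P=np.dstack([p[...,0]*d,p[...,1]*d,d])
    return (P-E[:3,3])@E[:3,:3]
def proj(n,p):
    K,D,E=cal(n); return cv2.projectPoints(np.atleast_2d(np.array(p,float)),cv2.Rodrigues(E[:3,:3])[0],E[:3,3],K,D)[0].reshape(-1,2)
E
python3 - <<'E'
from h import *
for n in("side","top"):
    i,d=viewer.grab_frame(n); cv2.imwrite(f"pics/{n}0.png",i); np.savez(f"{n}0.npz",i=i,d=d)
    print(n,cal(n)[2].round(3).tolist())
print(status.sense())
E
```

```text
side [[-0.914, 0.405, 0.007, 0.587], [0.271, 0.623, -0.734, 0.024], [-0.301, -0.669, -0.68, 1.032], [0.0, 0.0, 0.0, 1.0]]
top [[-0.021, -0.999, -0.03, -0.139], [-0.998, 0.022, -0.061, 0.554], [0.061, 0.029, -0.998, 0.914], [0.0, 0.0, 0.0, 1.0]]
{'t': 0.1, 'q': array([-1.23129769e+00,  5.27528176e-02,  1.40161264e+00,  3.00722655e-06,
        1.68858608e+00, -7.03023977e-02]), 'dq': array([-0.00097925, -0.00207773, -0.00135693, -0.00157537,  0.0004099 ,
       -0.00094113]), 'joint_efforts': array([ 1.28350337e-03, -3.82582891e+01, -3.60984850e+01, -3.02634794e-05,
        4.80450210e-03, -1.40976528e-05]), 'eef_pos': array([ 0.20910744, -0.48127383,  0.23057294]), 'tcp_rot': array([-6.73499212e-04,  9.79080969e-01,  2.03469886e-01, -8.96962164e-05]), 'ft_force': array([-1.47890118, -0.18463104, -1.45722007]), 'ft_torque': array([ 0.05632884,  0.00624968, -0.01403787]), 'grip_force': 0.0, 'opening': 0.08560310360305097}
```

View pics/side0.png

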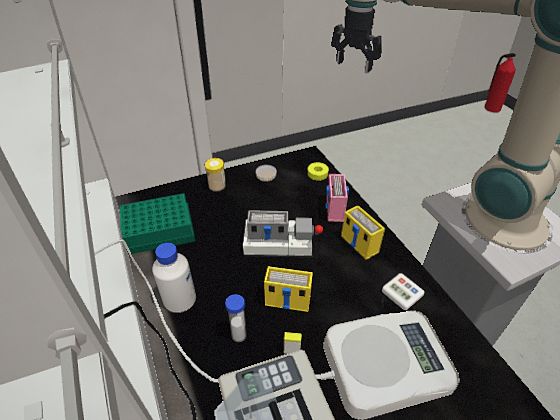

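View pics/top0.png

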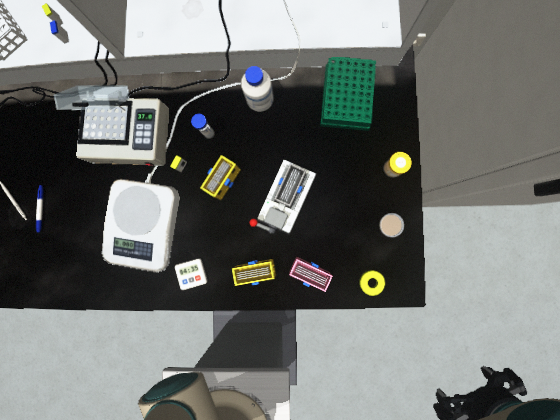

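```bash
python3 - <<'E'
from h import *
C={}
for n in("side","top"):
    z=np.load(n+"0.npz"); i,d=z["i"],z["d"]; P=cloud(n,d)
    if n=="top": c0=P[187,292]; print("c0",c0)
    near=(np.hypot(P[...,0]-c0[0],P[...,1]-c0[1])<0.15)&(d>0)
    hsv=cv2.cvtColor(i,cv2.COLOR_BGR2HSV)
    red=near&((hsv[...,0]<8)|(hsv[...,0]>172))&(hsv[...,1]>150)&(P[...,2]>0.06)
    blue=near&(abs(hsv[...,0].astype(int)-110)<15)&(hsv[...,1]>130)&(np.hypot(P[...,0]-c0[0],P[...,1]-c0[1])<0.06)
    grey=near&(hsv[...,1]<60)
    for nm,m in(("red",red),("blue",blue)): print(n,nm,m.sum(),P[m].mean(0).round(4) if m.any() else'', P[m].min(0).round(3),P[m].max(0).round(3))
    for lo,hi in((.083,.1),(.06,.075),(.033,.045)):
        m=grey&(P[...,2]>lo)&(P[...,2]<hi)&(np.hypot(P[...,0]-c0[0],P[...,1]-c0[1])<(0.065 if lo>.08 else .13))
        k,l,s,_=cv2.connectedComponentsWithStats(m.astype(np.uint8))
        for j in range(1,k):
            if s[j,4]<25: continue
            q=P[l==j]; r=cv2.minAreaRect((q[:,:2]*1000).astype(np.float32)); print(n,lo,s[j,4],np.round(r[0],1),np.round(r[1],1),round(r[2],1),"zmed",np.median(q[:,2]).round(4))
for n,(u,v) in(("side",(275,232)),("top",(285,200))):
    i=np.load(n+"0.npz")["i"]; u0,v0=u-62,v-47
    cv2.imwrite(f"pics/c_{n}.png",cv2.resize(i[v0:v0+94,u0:u0+125],None,fx=6,fy=6,interpolation=cv2.INTER_CUBIC)); print(n,u0,v0)
a=cv2.imread("pics/c_side.png");b=cv2.imread("pics/c_top.png")
cv2.imwrite("pics/both.png",cv2.resize(np.vstack([a,b]),(399,600))) 
E
```

```text
Traceback (most recent call last):
NameError: name 'c0' is not defined
```

```bash
python3 - <<'E'
from h import *
for n in("top","side"):
    z=np.load(n+"0.npz"); i,d=z["i"],z["d"]; P=cloud(n,d)
    if n=="top": c0=P[187,292]; print("c0",c0)
    R=np.hypot(P[...,0]-c0[0],P[...,1]-c0[1])
    near=(R<0.15)&(d>0)
    hsv=cv2.cvtColor(i,cv2.COLOR_BGR2HSV)
    red=near&((hsv[...,0]<8)|(hsv[...,0]>172))&(hsv[...,1]>150)&(P[...,2]>0.06)
    blue=near&(abs(hsv[...,0].astype(int)-110)<15)&(hsv[...,1]>130)&(R<0.06)
    grey=near&(hsv[...,1]<70)
    for nm,m in(("red",red),("blue",blue)):
        if m.any(): print(n,nm,m.sum(),P[m].mean(0).round(4), P[m].min(0).round(3),P[m].max(0).round(3))
    for lo,hi in((.083,.1),(.06,.075),(.033,.045)):
        m=grey&(P[...,2]>lo)&(P[...,2]<hi)&(R<(0.065 if lo>.08 else .13))
        k,l,s,_=cv2.connectedComponentsWithStats(m.astype(np.uint8))
        for j in range(1,k):
            if s[j,4]<25: continue
            q=P[l==j]; r=cv2.minAreaRect((q[:,:2]*1000).astype(np.float32)); print(n,lo,s[j,4],np.round(r[0],1),np.round(r[1],1),round(r[2],1),"zmed",np.median(q[:,2]).round(4))
for n,(u,v) in(("side",(280,232)),("top",(283,200))):
    i=np.load(n+"0.npz")["i"]; u0,v0=u-62,v-47
    cv2.imwrite(f"pics/c_{n}.png",cv2.resize(i[v0:v0+94,u0:u0+125],None,fx=6,fy=6,interpolation=cv2.INTER_CUBIC)); print(n,u0,v0)
E
```

```text
c0 [ 0.59392065 -0.17688622  0.07943804]
top red 49 [ 0.5161 -0.0884  0.0988] [ 0.509 -0.096  0.091] [ 0.525 -0.08   0.104]
top blue 36 [ 0.5966 -0.1767  0.0783] [ 0.582 -0.197  0.065] [ 0.615 -0.147  0.083]
top 0.083 199 [ 599.7 -171.6] [40.1 90.2] 64.7 zmed 0.0877
top 0.06 328 [ 525.4 -136.4] [45.4 40.1] 62.6 zmed 0.0665
top 0.033 498 [ 590.6 -139. ] [ 33.6 154.2] 65.1 zmed 0.0376
top 0.033 585 [ 569.  -184.2] [ 34.8 155.3] 64.6 zmed 0.0377
side red 52 [ 0.5169 -0.0849  0.0977] [ 0.509 -0.094  0.09 ] [ 0.524 -0.079  0.103]
side blue 86 [ 0.6087 -0.15    0.0602] [ 0.59  -0.158 -0.002] [ 0.634 -0.121  0.082]
side 0.083 453 [ 598.7 -171.6] [44.  88.2] 64.7 zmed 0.0874
side 0.06 264 [ 522.5 -136.9] [48.8 38.7] 64.6 zmed 0.0668
side 0.06 77 [ 630.8 -166. ] [ 4.9 35.6] 65.5 zmed 0.0671
side 0.06 78 [ 582.7 -143.1] [ 5.1 35.6] 63.8 zmed 0.0679
side 0.033 778 [ 579.3 -160.7] [ 85.1 155. ] 63.3 zmed 0.0382
side 0.033 42 [ 534.6 -178.8] [19.4 16.7] 65.4 zmed 0.038
side 218 185
top 221 153
```

View pics/c_top.png

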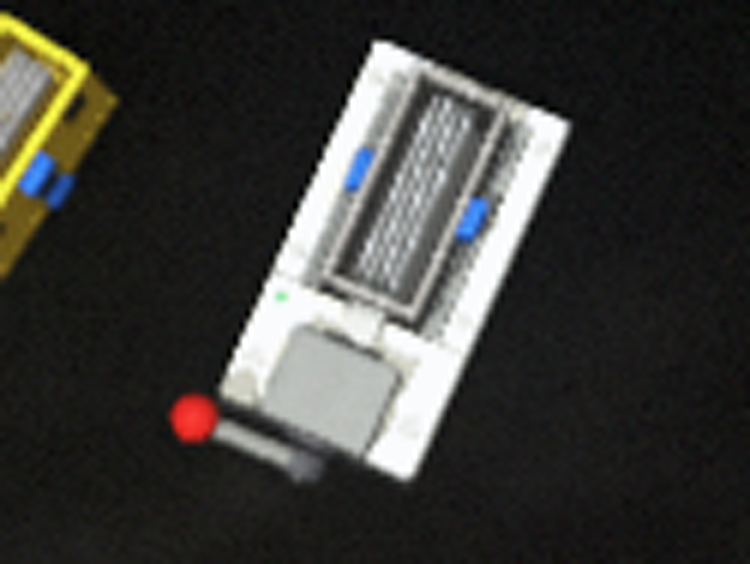

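View pics/c_side.png

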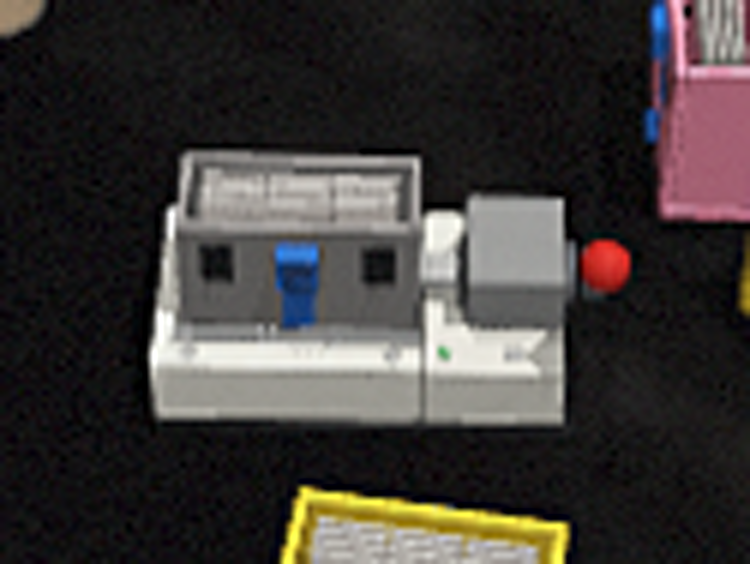

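The docked grey cassette at top (292,187), side (267,225), sits in the white dock next to the red knob at top (254,223). It's the one meant, and the crop confirms it. The yellow ones at top (219,177) and (253,272) and the pink one at (311,274) stand loose, so they are the look-alikes. The dock's yaw is about -25.3°, its origin about (0.577,-0.161) and the cassette's centre about (0.5995,-0.1717).

Request:
jog_arm(
  rows=[
    {"x":0.22,"y":-0.12,"rz":0.8,"grip":1},
    {"x":0.22,"y":-0.12,"rz":0.8,"grip":1},
    {"x":0.22,"y":-0.12,"rz":0.8,"grip":1},
    {"x":0.22,"y":-0.12,"rz":0.8,"grip":1},
    {"x":0.22,"y":-0.12,"rz":0.8,"grip":1},
  ],
  grip_force=30,
)

```text
$.rows[0]: bad value
```

```bash
cat >> h.py <<'E'
from scipy.spatial.transform import Rotation as Ro
YAW=np.radians(-25.3); DO=np.array([.5773,-.1612,0]); DR=Ro.from_euler("z",YAW)
def go(x,y,z):
    "shift/turn numbers (tool axes) to TCP at dock (x,y,z) mm, tool x=dock x, z down"
    s=status.sense(); w,a,b,c=s["tcp_rot"]; R=Ro.from_quat([a,b,c,w])
    t=DO+DR.apply(np.array([x,y,z])/1000)
    G=DR*Ro.from_euler("x",np.pi)
    p=DR.inv().apply(s["eef_pos"]-DO)*1000
    print("t",round(s["t"],2),"dock pos mm",p.round(1),"F",DR.inv().apply(s["ft_force"]).round(1),"open",round(s["opening"],4),"gf",round(s["grip_force"],1))
    print("shift",R.inv().apply(t-s["eef_pos"]).round(4),"turn",((R.inv()*G).as_rotvec()/np.radians(30)).round(3),"q",s["q"].round(2))
E
python3 -c "from h import *;go(-86,80,180)"
```

```text
t 0.1 dock pos mm [-196.1 -446.7  230.6] F [-1.3 -0.8 -1.5] open 0.0856 gf 0.0
shift [ 0.4687 -0.2642  0.051 ] turn [-3.000e-03  1.000e-03  1.626e+00] q [-1.23  0.05  1.4   0.    1.69 -0.07]
```

Request:
jog_arm(
  rows=[
    {"rx":0,"ry":0,"rz":0.8,"x":0.22,"y":-0.12,"z":0,"grip":1},
    {"rx":0,"ry":0,"rz":0.8,"x":0.22,"y":-0.12,"z":0,"grip":1},
    {"rx":0,"ry":0,"rz":0.8,"x":0.22,"y":-0.12,"z":0,"grip":1},
    {"rx":0,"ry":0,"rz":0.8,"x":0.22,"y":-0.12,"z":0,"grip":1},
    {"rx":0,"ry":0,"rz":0.8,"x":0.22,"y":-0.12,"z":0,"grip":1},
  ],
  grip_force=30,
)

```text
t: 0.6
eef_pos: [0.3565, -0.2916, 0.231]
tcp_rot: [-0.0, 1.0, -0.005, -0.0]
ft_force: [0.9, 0.2, -0.6]
opening: 0.0122
grip_force: 0.0
```

```bash
python3 -c "from h import *;go(-86,80,180)"
```

```text
t 0.6 dock pos mm [-143.9 -212.2  231. ] F [ 0.8  0.5 -0.6] open 0.0122 gf 0.0
shift [ 0.1748 -0.2412  0.051 ] turn [-0.     0.001  0.824] q [-0.77 -0.13  1.58 -0.    1.69  0.82]
```

Request:
jog_arm(
  rows=[
    {"rx":0,"ry":0,"rz":0.82,"x":0.17,"y":-0.235,"z":0,"grip":1},
    {"rx":0,"ry":0,"rz":0.82,"x":0.17,"y":-0.235,"z":0,"grip":1},
    {"rx":0,"ry":0,"rz":0.82,"x":0.17,"y":-0.235,"z":0,"grip":1},
    {"rx":0,"ry":0,"rz":0.82,"x":0.17,"y":-0.235,"z":0,"grip":1},
    {"rx":0,"ry":0,"rz":0.82,"x":0.17,"y":-0.235,"z":0,"grip":1},
  ],
)

```text
t: 1.1
eef_pos: [0.492, -0.1083, 0.2311]
tcp_rot: [0.0, 0.976, -0.218, -0.0]
ft_force: [0.8, -0.8, 0.6]
opening: -0.0001
grip_force: 0.0
```

Request:
jog_arm(
  rows=[
    {"rx":0,"ry":0,"rz":0,"x":0,"y":-0.04,"z":0,"grip":1},
    {"rx":0,"ry":0,"rz":0,"x":0,"y":-0.04,"z":0,"grip":1},
    {"rx":0,"ry":0,"rz":0,"x":0,"y":-0.04,"z":0,"grip":1},
    {"rx":0,"ry":0,"rz":0,"x":0,"y":-0.04,"z":0,"grip":1},
    {"rx":0,"ry":0,"rz":0,"x":0,"y":-0.04,"z":0,"grip":1},
  ],
)

```text
t: 1.6
eef_pos: [0.5079, -0.075, 0.2313]
tcp_rot: [0.0, 0.976, -0.218, 0.0]
ft_force: [-0.2, -0.8, 0.4]
opening: -0.0002
grip_force: 0.0
```

```bash
python3 -c "from h import *;go(-86,80,86)"
```

```text
t 1.6 dock pos mm [-99.6  48.3 231.3] F [ 0.2 -0.8  0.4] open -0.0002 gf 0.0
shift [ 0.0136 -0.0317  0.1453] turn [ 0.001 -0.     0.002] q [-0.22  0.02  1.43 -0.    1.69  1.79]
```

Request:
jog_arm(
  rows=[
    {"rx":0,"ry":0,"rz":0,"x":0.0135,"y":-0.032,"z":0,"grip":1},
    {"rx":0,"ry":0,"rz":0,"x":0.0135,"y":-0.032,"z":0.05,"grip":1},
    {"rx":0,"ry":0,"rz":0,"x":0.0135,"y":-0.032,"z":0.1,"grip":1},
    {"rx":0,"ry":0,"rz":0,"x":0.0135,"y":-0.032,"z":0.145,"grip":1},
    {"rx":0,"ry":0,"rz":0,"x":0.0135,"y":-0.032,"z":0.145,"grip":1},
  ],
)

```text
t: 2.1
eef_pos: [0.5297, -0.0509, 0.0796]
tcp_rot: [0.0, 0.976, -0.218, -0.006]
ft_force: [0.5, -0.1, -0.6]
opening: 0.0001
grip_force: 0.0
```

```bash
python3 - <<'E'
from h import *
go(-86,80,86)
i,d=viewer.grab_frame("side"); cv2.imwrite("pics/s1.png",cv2.resize(i[150:280,210:383],None,fx=4,fy=4))
E
```

```text
t 2.1 dock pos mm [-90.2  79.4  79.6] F [ 0.5  0.2 -0.6] open 0.0001 gf 0.0
shift [ 0.0041 -0.0006 -0.0064] turn [0.007 0.024 0.003] q [-0.17  0.19  1.56 -0.    1.4   1.85]
```

View pics/s1.png

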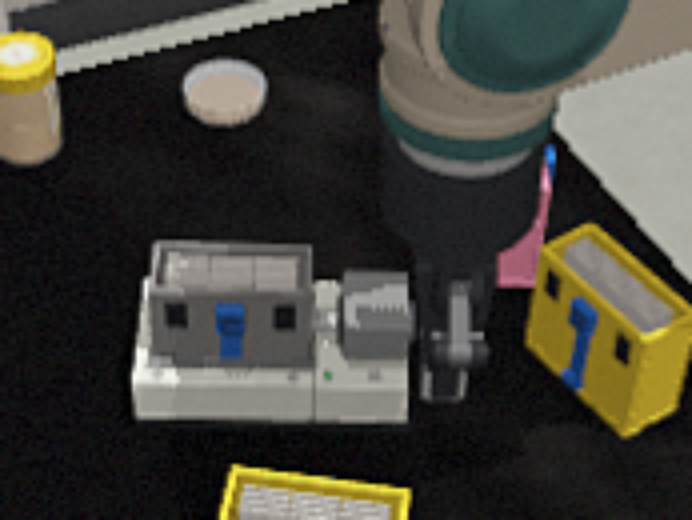

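Request:
jog_arm(
  rows=[
    {"rx":0,"ry":0,"rz":0,"x":0,"y":0,"z":0,"grip":1},
    {"rx":0,"ry":0,"rz":0,"x":0,"y":0.01,"z":0,"grip":1},
    {"rx":0,"ry":0,"rz":0,"x":0,"y":0.02,"z":0,"grip":1},
    {"rx":0,"ry":0,"rz":0,"x":0,"y":0.03,"z":0,"grip":1},
    {"rx":0,"ry":0,"rz":0,"x":0,"y":0.04,"z":0,"grip":1},
  ],
)

```text
t: 2.65
eef_pos: [0.5223, -0.0817, 0.0949]
tcp_rot: [-0.007, 0.976, -0.216, 0.007]
ft_force: [-2.0, 43.0, 52.5]
opening: 0.0
grip_force: 28.2
```

```bash
python3 -c "from h import *;go(-86,-14,90)"
```

```text
t 2.65 dock pos mm [-83.7  48.4  94.9] F [-20.2  38.   52.5] open 0.0 gf 28.2
shift [-0.0027  0.0624  0.0037] turn [-0.033 -0.019  0.011] q [-0.23  0.14  1.58  0.02  1.4   1.77]
```

The fingertip met the knob too high and wedged along the lever, so I'll back off, lower it and push again.

Request:
jog_arm(
  rows=[
    {"rx":0,"ry":0,"rz":0,"x":0,"y":-0.02,"z":0,"grip":1},
    {"rx":0,"ry":0,"rz":0,"x":0,"y":-0.045,"z":0,"grip":1},
    {"rx":0,"ry":0,"rz":0,"x":0,"y":-0.045,"z":0.014,"grip":1},
    {"rx":0,"ry":0,"rz":0,"x":0,"y":-0.045,"z":0.014,"grip":1},
    {"rx":0,"ry":0,"rz":0,"x":0,"y":-0.045,"z":0.014,"grip":1},
  ],
)

```text
t: 3.15
eef_pos: [0.5356, -0.047, 0.0719]
tcp_rot: [0.0, 0.976, -0.218, -0.001]
ft_force: [-1.2, -0.1, 0.1]
opening: 0.0004
grip_force: 0.0
```

```bash
python3 - <<'E'
from h import *
go(-86,60,73)
i,d=viewer.grab_frame("side"); cv2.imwrite("pics/s2.png",cv2.resize(i[170:270,250:383],None,fx=6,fy=6))
i,d=viewer.grab_frame("top"); P=cloud("top",d);hsv=cv2.cvtColor(i,cv2.COLOR_BGR2HSV)
m=((hsv[...,0]<8)|(hsv[...,0]>172))&(hsv[...,1]>150)&(P[...,2]>0.06)&(d>0)&(abs(P[...,0]-.51)<.05)
print(m.sum(), DR.inv().apply(P[m]-DO).mean(0) if m.any() else '')
E
```

```text
t 3.15 dock pos mm [-86.5  85.5  71.9] F [-1.  -0.6  0.1] open 0.0004 gf 0.0
shift [ 0.0004  0.0255 -0.0011] turn [0.001 0.002 0.004] q [-0.16  0.2   1.56 -0.    1.38  1.85]
21 [-0.08622909  0.02678987  0.10392409]
```

View pics/s2.png

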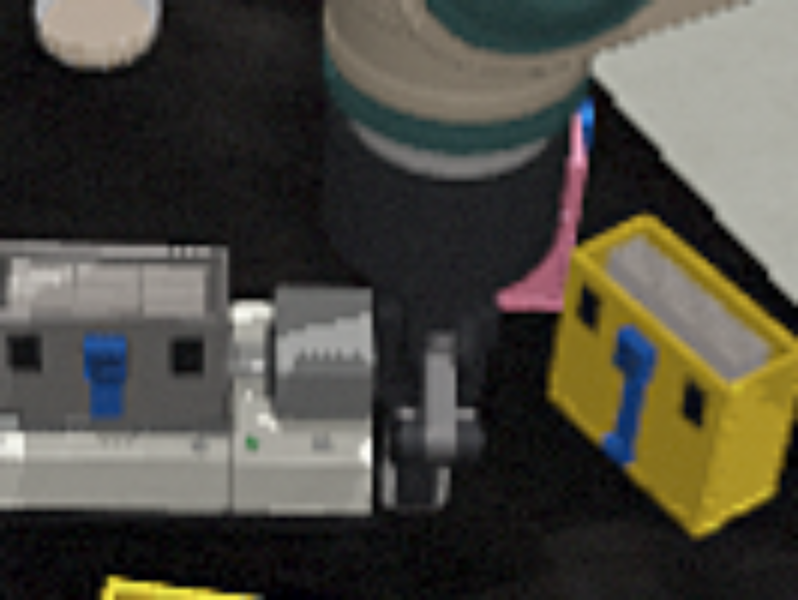

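Request:
jog_arm(
  rows=[
    {"rx":0,"ry":0,"rz":0,"x":0,"y":0.01,"z":0,"grip":1},
    {"rx":0,"ry":0,"rz":0,"x":0,"y":0.02,"z":0,"grip":1},
    {"rx":0,"ry":0,"rz":0,"x":0,"y":0.026,"z":0,"grip":1},
    {"rx":0,"ry":0,"rz":0,"x":0,"y":0.032,"z":0,"grip":1},
    {"rx":0,"ry":0,"rz":0,"x":0,"y":0.038,"z":0,"grip":1},
  ],
)

```text
t: 3.75
eef_pos: [0.5205, -0.0806, 0.0729]
tcp_rot: [-0.001, 0.976, -0.218, 0.001]
ft_force: [1.6, 3.5, 2.5]
opening: -0.0001
grip_force: 2.0
```

```bash
cat >> h.py <<'E'
def knob():
    i,d=viewer.grab_frame("top"); P=cloud("top",d);hsv=cv2.cvtColor(i,cv2.COLOR_BGR2HSV)
    m=((hsv[...,0]<8)|(hsv[...,0]>172))&(hsv[...,1]>150)&(P[...,2]>0.06)&(d>0)&(abs(P[...,0]-.51)<.06)
    print("knob",m.sum(), (DR.inv().apply(P[m]-DO).mean(0)*1000).round(1) if m.any() else '')
E
python3 -c "from h import *;go(-86,30,73);knob()"
```

```text
t 3.75 dock pos mm [-85.8  48.6  72.9] F [-0.1  3.8  2.5] open -0.0001 gf 2.0
shift [-0.0002  0.0186 -0.0001] turn [-0.003 -0.002  0.006] q [-0.22  0.17  1.6   0.    1.37  1.78]
knob 0
```

Request:
jog_arm(
  rows=[
    {"rx":0,"ry":0,"rz":0,"x":0,"y":0.006,"z":0,"grip":1},
    {"rx":0,"ry":0,"rz":0,"x":0,"y":0.012,"z":0,"grip":1},
    {"rx":0,"ry":0,"rz":0,"x":0,"y":0.018,"z":0,"grip":1},
    {"rx":0,"ry":0,"rz":0,"x":0,"y":0.024,"z":0,"grip":1},
    {"rx":0,"ry":0,"rz":0,"x":0,"y":0.03,"z":0,"grip":1},
  ],
)

```text
t: 4.3
eef_pos: [0.509, -0.1081, 0.0754]
tcp_rot: [0.0, 0.976, -0.217, 0.003]
ft_force: [-0.3, 3.0, 14.1]
opening: -0.0
grip_force: 6.3
```

```bash
python3 -c "from h import *;go(-86,0,73);knob()"
```

```text
t 4.3 dock pos mm [-84.4  18.8  75.4] F [-1.5  2.5 14.1] open -0.0 gf 6.3
shift [-0.0016  0.0188  0.0023] turn [-0.002 -0.01   0.007] q [-0.28  0.15  1.62  0.    1.37  1.73]
knob 0
```

```bash
python3 - <<'E'
from h import *
i,d=viewer.grab_frame("side"); a=cv2.resize(i[180:270,265:385],None,fx=4,fy=4)
j,e=viewer.grab_frame("top"); b=cv2.resize(j[155:245,220:340],None,fx=4,fy=4)
for im,s in((i,"side"),(j,"top")):
    pass
P=cloud("side",d); Q=DR.inv().apply((P-DO).reshape(-1,3)).reshape(P.shape)*1000
m=(d>0)&(Q[...,0]<-78)&(Q[...,0]>-100)&(abs(Q[...,1])<60)&(Q[...,2]>45)&(Q[...,2]<120)
hsv=cv2.cvtColor(i,cv2.COLOR_BGR2HSV)
red=m&((hsv[...,0]<8)|(hsv[...,0]>172))&(hsv[...,1]>120); print(red.sum(),Q[red].mean(0) if red.any() else '')
for z in range(50,120,6):
    k=m&(abs(Q[...,2]-z)<3)
    if k.any(): print(z,k.sum(),Q[k][:,1].min().round(),Q[k][:,1].max().round(),Q[k][:,0].min().round(),Q[k][:,0].max().round())
cv2.imwrite("pics/s3.png",np.vstack([a,b])[:600] if 0 else np.hstack([a,b])[:,:800] if 0 else cv2.resize(np.hstack([a,b]),(800,300)))
E
```

```text
0 
50 12 1.0 9.0 -94.0 -80.0
56 7 6.0 10.0 -91.0 -79.0
74 6 22.0 24.0 -93.0 -80.0
80 3 23.0 25.0 -95.0 -86.0
86 11 23.0 33.0 -95.0 -79.0
92 17 23.0 34.0 -94.0 -79.0
98 14 23.0 32.0 -96.0 -78.0
104 10 30.0 32.0 -91.0 -80.0
```

View pics/s3.png

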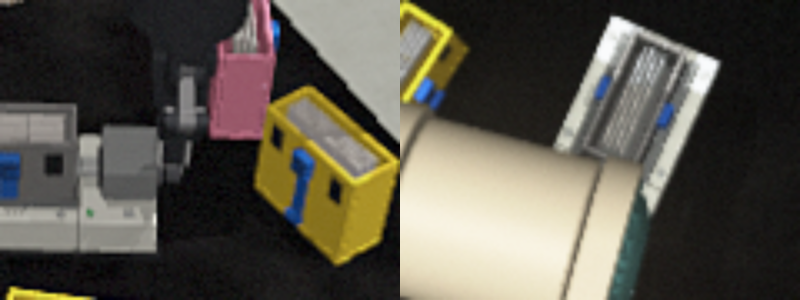

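The finger's tip is about 10 mm thick and steps out to about 28 mm some 12 mm above it. The rising knob is probably now pressing on the knuckle, so I'll raise the tool 12 mm and push on.

Request:
jog_arm(
  rows=[
    {"rx":0,"ry":0,"rz":0,"x":0,"y":0,"z":-0.012,"grip":1},
    {"rx":0,"ry":0,"rz":0,"x":0,"y":0,"z":-0.012,"grip":1},
    {"rx":0,"ry":0,"rz":0,"x":0,"y":0.006,"z":-0.012,"grip":1},
    {"rx":0,"ry":0,"rz":0,"x":0,"y":0.011,"z":-0.012,"grip":1},
    {"rx":0,"ry":0,"rz":0,"x":0,"y":0.016,"z":-0.012,"grip":1},
  ],
)

```text
t: 4.95
eef_pos: [0.5, -0.1224, 0.0835]
tcp_rot: [-0.0, 0.976, -0.217, -0.001]
ft_force: [0.9, 1.5, -1.5]
opening: 0.0
grip_force: 0.8
```

```bash
python3 -c "from h import *;go(-86,-18,78)"
```

```text
t 4.95 dock pos mm [-86.4   2.1  83.5] F [ 0.2  1.8 -1.5] open 0.0 gf 0.8
shift [0.0004 0.0201 0.0055] turn [0.    0.002 0.006] q [-0.31  0.13  1.62  0.    1.39  1.7 ]
```

Request:
jog_arm(
  rows=[
    {"rx":0,"ry":0,"rz":0,"x":0,"y":0.005,"z":0.001,"grip":1},
    {"rx":0,"ry":0,"rz":0,"x":0,"y":0.01,"z":0.003,"grip":1},
    {"rx":0,"ry":0,"rz":0,"x":0,"y":0.014,"z":0.005,"grip":1},
    {"rx":0,"ry":0,"rz":0,"x":0,"y":0.018,"z":0.005,"grip":1},
    {"rx":0,"ry":0,"rz":0,"x":0,"y":0.018,"z":0.005,"grip":1},
  ],
)

```text
t: 5.45
eef_pos: [0.4928, -0.139, 0.0793]
tcp_rot: [0.0, 0.976, -0.218, -0.0]
ft_force: [0.4, 0.2, -0.8]
opening: -0.0002
grip_force: 0.1
```

```bash
python3 -c "from h import *;go(-86,-18,78);knob()"
```

```text
t 5.45 dock pos mm [-85.9 -16.   79.3] F [ 0.2  0.4 -0.8] open -0.0002 gf 0.1
shift [-0.0001  0.002   0.0013] turn [ 0.001 -0.     0.005] q [-0.35  0.12  1.64 -0.    1.38  1.66]
knob 0
```

Request:
jog_arm(
  rows=[
    {"rx":0,"ry":0,"rz":0,"x":0,"y":0.002,"z":0,"grip":1},
    {"rx":0,"ry":0,"rz":0,"x":0,"y":0.003,"z":0,"grip":1},
    {"rx":0,"ry":0,"rz":0,"x":0,"y":0.004,"z":0,"grip":1},
    {"rx":0,"ry":0,"rz":0,"x":0,"y":0.005,"z":0,"grip":1},
    {"rx":0,"ry":0,"rz":0,"x":0,"y":0.006,"z":0,"grip":1},
  ],
)

```text
t: 6.0
eef_pos: [0.4911, -0.1426, 0.0794]
tcp_rot: [-0.001, 0.976, -0.217, 0.001]
ft_force: [5.1, 9.3, -0.6]
opening: -0.0001
grip_force: 4.9
```

```bash
python3 -c "from h import *;go(-86,-18,78);i,d=viewer.grab_frame('side');cv2.imwrite('pics/s4.png',cv2.resize(i[180:270,265:385],None,fx=5,fy=5))"
```

```text
t 6.0 dock pos mm [-85.9 -20.   79.4] F [ 0.7 10.6 -0.6] open -0.0001 gf 4.9
shift [-0.0001 -0.002   0.0014] turn [-0.006 -0.001  0.007] q [-0.36  0.12  1.64  0.    1.38  1.65]
```

Request:
jog_arm(
  rows=[
    {"rx":0,"ry":0,"rz":0,"x":0,"y":0.002,"z":0,"grip":1},
    {"rx":0,"ry":0,"rz":0,"x":0,"y":-0.02,"z":0,"grip":1},
    {"rx":0,"ry":0,"rz":0,"x":0,"y":-0.025,"z":-0.04,"grip":1},
    {"rx":0,"ry":0,"rz":0,"x":0,"y":-0.025,"z":-0.09,"grip":1},
    {"rx":0,"ry":0,"rz":0,"x":0,"y":-0.025,"z":-0.11,"grip":1},
  ],
)

```text
t: 6.55
eef_pos: [0.5024, -0.1218, 0.1945]
tcp_rot: [0.001, 0.976, -0.217, 0.003]
ft_force: [0.2, -0.4, 0.9]
opening: -0.0001
grip_force: 0.0
```

Request:
jog_arm(
  rows=[
    {"rx":0,"ry":0,"rz":0,"x":0.05,"y":0,"z":0,"grip":-1},
    {"rx":0,"ry":0,"rz":0,"x":0.1,"y":0,"z":0,"grip":-1},
    {"rx":0,"ry":0,"rz":0,"x":0.11,"y":0,"z":0,"grip":-1},
    {"rx":0,"ry":0,"rz":0,"x":0.11,"y":0,"z":0,"grip":-1},
    {"rx":0,"ry":0,"rz":0,"x":0.11,"y":0,"z":0,"grip":-1},
  ],
)

```text
t: 7.05
eef_pos: [0.6002, -0.1679, 0.1892]
tcp_rot: [0.0, 0.976, -0.218, -0.0]
ft_force: [-0.7, -1.1, 0.6]
opening: 0.0721
grip_force: 0.0
```

```bash
python3 - <<'E'
from h import *
go(25,0,110)
for n in("side","top"):
    i,d=viewer.grab_frame(n); P=cloud(n,d);hsv=cv2.cvtColor(i,cv2.COLOR_BGR2HSV)
    Q=DR.inv().apply((P-DO).reshape(-1,3)).reshape(P.shape)*1000
    m=((hsv[...,0]<8)|(hsv[...,0]>172))&(hsv[...,1]>130)&(Q[...,2]>60)&(d>0)&(abs(Q[...,0]+86)<20)&(abs(Q[...,1])<70)
    print(n,m.sum(),Q[m].mean(0).round(1),Q[m].min(0).round(1),Q[m].max(0).round(1)) if m.any() else print(n,0)
    if n=="side": cv2.imwrite('pics/s5.png',cv2.resize(i[170:270,225:358],None,fx=6,fy=6))
E
```

```text
t 7.05 dock pos mm [ 23.6   3.7 189.2] F [-0.1 -1.3  0.6] open 0.0721 gf 0.0
shift [0.0015 0.0037 0.0792] turn [0.001 0.001 0.006] q [-0.33  0.35  1.15 -0.    1.65  1.68]
side 46 [-87.2 -37.8  96.3] [-94.4 -45.6  86.5] [-80.6 -31.9 104.4]
top 18 [-81.4 -41.5 152.5] [-84.5 -47.2  95.3] [-78.3 -34.3 427.4]
```

View pics/s5.png

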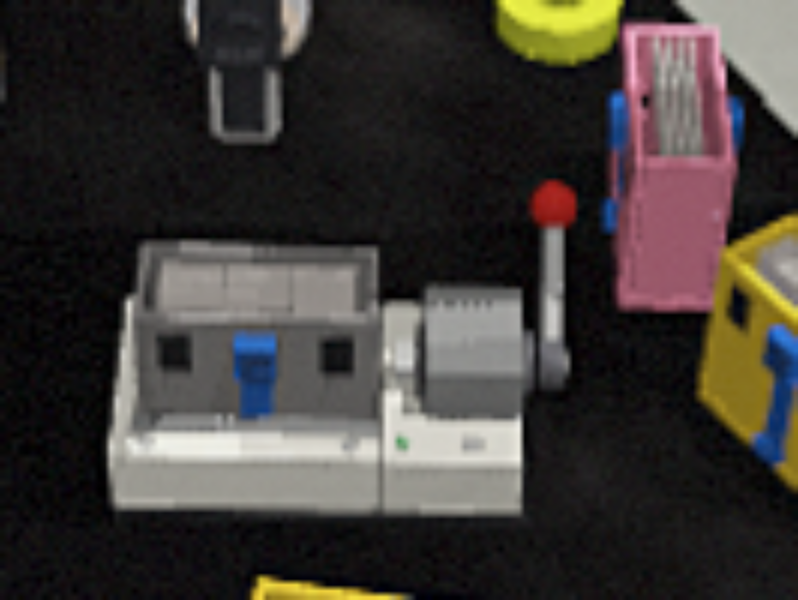

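The lever is at its stop on the -y side (red knob at crop (553,205)), so I'll go down over the cassette.

Request:
jog_arm(
  rows=[
    {"rx":0,"ry":0,"rz":0,"x":0.0015,"y":0.0037,"z":0,"grip":-1},
    {"rx":0,"ry":0,"rz":0,"x":0.0015,"y":0.0037,"z":0.03,"grip":-1},
    {"rx":0,"ry":0,"rz":0,"x":0.0015,"y":0.0037,"z":0.06,"grip":-1},
    {"rx":0,"ry":0,"rz":0,"x":0.0015,"y":0.0037,"z":0.075,"grip":-1},
    {"rx":0,"ry":0,"rz":0,"x":0.0015,"y":0.0037,"z":0.075,"grip":-1},
  ],
)

```text
t: 7.65
eef_pos: [0.599, -0.1715, 0.1121]
tcp_rot: [-0.0, 0.976, -0.217, -0.002]
ft_force: [0.4, 0.2, 1.1]
opening: 0.0853
grip_force: 0.0
```

```bash
python3 -c "from h import *;go(25,0,52)"
```

```text
t 7.65 dock pos mm [ 24.   -0.  112.1] F [0.3 0.3 1.1] open 0.0853 gf 0.0
shift [ 0.0012 -0.0001  0.0601] turn [0.001 0.008 0.006] q [-0.34  0.39  1.25 -0.    1.51  1.67]
```

Request:
jog_arm(
  rows=[
    {"rx":0,"ry":0,"rz":0,"x":0.001,"y":0,"z":0.015,"grip":-1},
    {"rx":0,"ry":0,"rz":0,"x":0.001,"y":0,"z":0.03,"grip":-1},
    {"rx":0,"ry":0,"rz":0,"x":0.001,"y":0,"z":0.045,"grip":-1},
    {"rx":0,"ry":0,"rz":0,"x":0.001,"y":0,"z":0.06,"grip":-1},
    {"rx":0,"ry":0,"rz":0,"x":0.001,"y":0,"z":0.06,"grip":-1},
  ],
)

```text
t: 8.15
eef_pos: [0.5998, -0.1717, 0.0509]
tcp_rot: [-0.0, 0.976, -0.217, -0.003]
ft_force: [-0.6, -0.1, -0.3]
opening: 0.0854
grip_force: 0.0
```

Request:
jog_arm(
  rows=[
    {"rx":0,"ry":0,"rz":0,"x":0,"y":0,"z":0,"grip":0.3},
    {"rx":0,"ry":0,"rz":0,"x":0,"y":0,"z":0,"grip":0.6},
    {"rx":0,"ry":0,"rz":0,"x":0,"y":0,"z":0,"grip":1},
    {"rx":0,"ry":0,"rz":0,"x":0,"y":0,"z":0,"grip":1},
    {"rx":0,"ry":0,"rz":0,"x":0,"y":0,"z":0,"grip":1},
  ],
  grip_force=35,
)

```text
t: 8.65
eef_pos: [0.6021, -0.1731, 0.056]
tcp_rot: [0.001, 0.976, -0.218, 0.001]
ft_force: [-1.5, -1.9, 6.4]
opening: 0.0396
grip_force: 40.1
```

```bash
python3 -c "from h import *;go(25,0,52)"
```

```text
t 8.65 dock pos mm [27.5 -0.2 56. ] F [-0.5 -2.3  6.4] open 0.0396 gf 40.1
shift [-0.0025 -0.0002  0.004 ] turn [ 0.001 -0.006  0.005] q [-0.34  0.45  1.29 -0.    1.4   1.67]
```

Request:
jog_arm(
  rows=[
    {"rx":0,"ry":0,"rz":0,"x":0,"y":0,"z":-0.004,"grip":1},
    {"rx":0,"ry":0,"rz":0,"x":0,"y":0,"z":-0.008,"grip":1},
    {"rx":0,"ry":0,"rz":0,"x":0,"y":0,"z":-0.012,"grip":1},
    {"rx":0,"ry":0,"rz":0,"x":0,"y":0,"z":-0.016,"grip":1},
    {"rx":0,"ry":0,"rz":0,"x":0,"y":0,"z":-0.02,"grip":1},
  ],
)

```text
t: 9.15
eef_pos: [0.6013, -0.1722, 0.0745]
tcp_rot: [-0.0, 0.976, -0.217, -0.0]
ft_force: [0.5, -0.1, -2.1]
opening: 0.0395
grip_force: 39.2
```

```bash
python3 -c "from h import *;go(25,0,52)"
```

```text
t 9.15 dock pos mm [26.4  0.3 74.5] F [ 0.5  0.1 -2.1] open 0.0395 gf 39.2
shift [-0.0014  0.0003  0.0225] turn [-0.     0.     0.006] q [-0.34  0.43  1.28  0.    1.44  1.67]
```

Request:
jog_arm(
  rows=[
    {"rx":0,"ry":0,"rz":0,"x":0,"y":0,"z":-0.015,"grip":1},
    {"rx":0,"ry":0,"rz":0,"x":0,"y":0,"z":-0.03,"grip":1},
    {"rx":0,"ry":0,"rz":0,"x":0,"y":0,"z":-0.045,"grip":1},
    {"rx":0,"ry":0,"rz":0,"x":0,"y":0,"z":-0.06,"grip":1},
    {"rx":0,"ry":0,"rz":0,"x":0,"y":0,"z":-0.075,"grip":1},
  ],
)

```text
t: 9.65
eef_pos: [0.6015, -0.1723, 0.1512]
tcp_rot: [0.0, 0.976, -0.217, 0.0]
ft_force: [-0.5, 0.1, -2.8]
opening: 0.0395
grip_force: 39.0
```

Request:
jog_arm(
  rows=[
    {"rx":0,"ry":0,"rz":0,"x":0,"y":0,"z":-0.01,"grip":1},
    {"rx":0,"ry":0,"rz":0,"x":0,"y":0,"z":-0.018,"grip":1},
    {"rx":0,"ry":0,"rz":0,"x":0,"y":0,"z":-0.022,"grip":1},
    {"rx":0,"ry":0,"rz":0,"x":0,"y":0,"z":-0.025,"grip":1},
    {"rx":0,"ry":0,"rz":0,"x":0,"y":0,"z":-0.025,"grip":1},
  ],
)

```text
t: 10.15
eef_pos: [0.6013, -0.1723, 0.1742]
tcp_rot: [0.0, 0.976, -0.217, -0.0]
ft_force: [-0.1, 0.5, -2.0]
opening: 0.0396
grip_force: 39.0
```

Request:
jog_arm(
  rows=[
    {"rx":0,"ry":0,"rz":0,"x":0,"y":0,"z":0,"grip":1},
    {"rx":0,"ry":0,"rz":0,"x":0,"y":0,"z":0,"grip":1},
    {"rx":0,"ry":0,"rz":0,"x":0,"y":0,"z":0,"grip":1},
    {"rx":0,"ry":0,"rz":0,"x":0,"y":0,"z":0,"grip":1},
    {"rx":0,"ry":0,"rz":0,"x":0,"y":0,"z":0,"grip":1},
  ],
)

```text
t: 10.65
eef_pos: [0.6013, -0.1723, 0.1742]
tcp_rot: [0.0, 0.976, -0.217, -0.0]
ft_force: [1.1, -0.1, -1.2]
opening: 0.0398
grip_force: 39.0
```

```bash
python3 -c "
from h import *
go(25,0,52)
i,d=viewer.grab_frame('side');cv2.imwrite('pics/s6.png',cv2.resize(i[120:270,180:380],None,fx=4,fy=4))
Q=DR.inv().apply((cloud('side',d)-DO).reshape(-1,3)).reshape(420,560,3)*1000
hsv=cv2.cvtColor(i,cv2.COLOR_BGR2HSV)
m=(d>0)&(abs(Q[...,1]-20)<3)&(abs(Q[...,0]-25)<60)&(Q[...,2]>60)
print('face z by x',[(x,Q[m&(abs(Q[...,0]-x)<4)][:,2].min().round(1)) for x in(-10,10,25,40,60) if (m&(abs(Q[...,0]-x)<4)).any()])
"
```

```text
t 10.65 dock pos mm [ 26.4   0.2 174.2] F [ 1.   0.4 -1.2] open 0.0398 gf 39.0
shift [-0.0014  0.0002  0.1222] turn [0.    0.    0.006] q [-0.34  0.36  1.16 -0.    1.62  1.67]
face z by x [(-10, np.float64(127.9)), (10, np.float64(128.2)), (25, np.float64(127.3)), (40, np.float64(127.6)), (60, np.float64(126.7))]
```

View pics/s6.png

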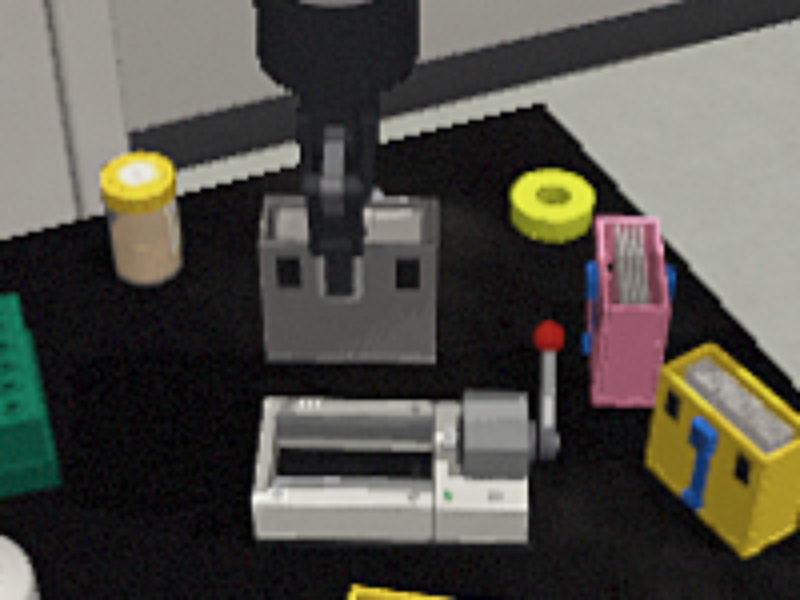

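The cassette hangs level, its underside at about z = 127 mm (89 mm above the rim). The catches are flush (opening 40 mm) and the lever is still over.

```bash
python3 -c "from cell import job_done;print(job_done())"
```

```text
the job is handed in; nothing more can be done
None
```

The lever is fully over and the grey cassette is out of the dock, held still and level with both catches pinched and its underside about 9 cm above the rim; the job is handed in. On the first push the fingers wedged on the knob, with a force of about 65 N at the wrist (limit 120 N).

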